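Set the sliding end stop of the drilling rail

ROBOT

A 6-joint arm with a two-finger parallel gripper is mounted at the origin on the work surface. World frame = base frame: x ahead of the robot, y to its left, z up, the work surface at z = 0. Lengths are in mm, angles in rad, forces in N, time in s.
With the tool pointing down it reaches from about 250 to 800 mm from the base axis. Payload 8.5 kg.
Tool frame: the origin (TCP) lies midway between the tips of the shut fingers; the grasp point (between the pads) lies 19 mm behind it; z points along the fingers, y is the line along which they close (so a half turn about z gives the same grasp; the last joint's range is limited). The gripper opens to 85 mm and grips with 20 to 120 N. Pads are 22 mm wide; open, the fingers measure 114 mm over their backs; the gripper's body (76 mm by 85 mm) begins 54 mm behind the grasp point. The pads swing forward as they close: fully open they stand 13 mm farther back than shut.
Start: joints at [-1.191, 0.238, -0.013, 1.319, 0, 1.571], TCP at [194.618, -487.548, 231.276] pointing down, gripper open.
Joint ranges: [-2.66, 2.66], [-1.03, 1.9], [-1.14, 1.46], [-1.82, 2.27], [-1.45, 1.34], [-3.14, 3.14]. Speed limits (rad/s): [2.22, 2.22, 2.79, 3.14, 3.14, 3.14].

INTERFACE

Orientations are given as a rotation vector (axis times angle).
In Python, from bench import readout, capture, bot gives the robot as it stands.
- The arm moves only by the shell command python3 -m crank 'ROWS'. ROWS is JSON, one flat list of numbers, 7 for each row, row after row: the shift along the tool's x, y, z normalised to -1 to 1, where 1 is 0.06 m, then the turn, a rotation vector about the tool's x, y, z normalised to -1 to 1, where 1 is 0.15 rad, then the gripper's target within -1 to 1 (shut at 1, half-way at 0, fully open at -1). In form: [dx, dy, dz, wx, wy, wz, jaw, dx, dy, dz, wx, wy, wz, jaw, ...]. A call has 1 to 8 rows; each row shifts and turns the commanded pose from where the row before left it, along the tool's axes as they then stand; what a row does not reach is not made up. A row lasts 1/8 s, in which the tool goes at most 62.5 mm and 10.7 degrees, less where a joint would pass 70% of its speed; a pose out of reach is approached as far as the arm can. A call with a number of a shift or a turn outside -1 to 1 is refused whole. A call with a gripper value outside its range is refused whole. The fingers move at their own pace and stop on an object; the grip force is fixed at half the most. Time passes only in rows, so rows that do not move let the fingers close. It gives the time, the measured TCP pose, the force, the opening and the grip force at its end, in the units of the state.
- readout.read_state(): the state, without advancing time (a new reading comes with each control period).
- capture(name): name is "side" or "top" or "wrist"; returns a dict with "color" (480x640x3 uint8, red, green, blue), "camera_matrix" (3x3 intrinsics, pixels), "k1" (the pictures are not rectified: a ray, as slopes to the right and down, at radius r is drawn at 1 + k1 r^2 times it, then the intrinsics apply), "extrinsics" (4x4, takes a point from camera to world coordinates). Camera axes: x right, y down, z forward; pixel columns grow to the right and rows downward; lengths in mm; the calibration is good to about 2 mm. A picture is of the moment at which its call begins. There is no depth.
- bot.sign_off(): hands the job in; it is judged then, once.
The state is a dict: "t": time; "joint_pos": joint angles; "dq": joint speeds; "tau": joint torques, N m; "eef_pos": TCP position; "orientation": TCP orientation; "ft_force": force on the tool from outside, world axes, zero at the start; "torque": the same for the moment, N m; "finger_gap": opening from 0.0 (shut) to 1.0 (fully open); "gripper_force": force on a finger pad.
Only numpy, scipy, OpenCV 4.12 (cv2) and the standard library are available. Lean on these libraries where they do the work, as an engineer would, in place of code of your own. Each camera call takes 0.05 s, during which the arm holds its last target. There are 200 camera calls.

TASK

On the rail beside the drill press, press down the pad in the middle of the slider to free its friction brake and, keeping it pressed, push the slider along the rail until it rests against the marked stop (the tall block with the upright pointer plate, not the low clamp with the round knob at the other end). Then let the pad come up so that the brake holds the slider there. Do it by pressing and pushing with the fingertips: never drag the slider against its brake, pick nothing up, and leave the offcut, the jar and the brush where they are.

Things in the scene. Friction and masses are not known exactly. Their poses are not given: they have to be found in the camera images.
- rail: Straight aluminium rail 420 mm long, fixed to the bench on a dark steel plate 70 mm wide. Origin: centre of its underside, on the bench; its y axis runs along the rail, z is up. Rail top 30 mm above the bench. It may stand turned by up to 0.4 rad either way. The slider runs on it, between the marked stop near one end and the clamp near the other; which end is which varies.
- carriage (a joint): Position of the slider along the rail's y axis (m), 0 at mid-rail; growing towards +y of the rail. While the pad is up a friction brake holds the slider (it takes about 18 to 28 N to drag it); with the pad pressed it slides freely (1 to 2 N) and does not spring back.
- slider_mid (a point): Centre of the slider in plan, 62 mm above the bench, level with the tops of the slider's raised ends (it moves with the slider, not with the pad). The slider is a plain steel saddle, 90 mm along the rail and 60 mm across. Its two raised ends, each 10 mm thick along the rail, stand 18 mm above its floor (tops 62 mm above the bench) and leave a 70 mm gap between them, open to both sides; the pad lies in the middle of this gap.
- pad_top (a point): Centre of the top face of the black ribbed press pad, 54 mm along the rail by 46 mm across, in the slider's middle; 54 mm above the bench when up (8 mm below the raised ends). It goes straight down 5 mm and springs back.
- pad (a joint): How far the pad is pressed (m): about 0 when up (brake on), 0.005 at the bottom. It begins to move at about 4 N and is at the bottom at about 5.5 N; the brake is free from about 0.001 on. Pressing on the slider's floor or ends does not free it.
- stop_mid (a point): The marked stop: steel block 24 mm along the rail, 60 mm across, 30 mm tall on the rail top (60 mm above the bench), with an upright aluminium pointer plate on it, its diamond tip 82 mm above the bench, 6 mm thick along the rail. Fixed on the rail. The point is its centre in plan, 38 mm above the bench. The slider rests against it when this point and slider_mid are 57 mm apart along the rail.
- clamp_mid (a point): The plain end clamp at the other end of the rail, not the target: low steel block 24 mm along the rail, 60 mm across, 16 mm tall on the rail top, with a black round knob 24 mm across on it (top 60 mm above the bench). Fixed on the rail. The point is its centre in plan, 38 mm above the bench.
- offcut: Bystander: loose wooden offcut, 45 x 130 x 45 mm, lying beyond the rail; origin at the centre of its underside. Leave alone.
- screw_jar: Bystander: loose glass jar with a black cap, 60 mm across, 75 mm tall, standing beyond the rail; origin at the centre of its underside. Leave alone.
- brush: Bystander: loose wooden-handled brush, 200 mm long, lying between robot and rail, roughly along the rail; origin under its middle. Leave alone.

How it is judged (in metres and radians):
On the way, in this order (a step that is already met when the one before it is completed fails the run):
1. the pad is pressed down while the slider is still about where it was (within 20 mm) (value of joint pad above 0.001 m and distance of slider_mid from where it was at the start of the episode below 0.02 m), for 0.1 s.
2. the slider is against the marked stop, its pad still pressed (horizontal distance between slider_mid and stop_mid below 0.0595 m and value of joint pad above 0.001 m), for 0.1 s.
At the end, for the whole second after the job is handed in: The slider rests against the marked stop (gap under 2.5 mm), its pad is up again (less than 0.6 mm down) so that the brake holds it, and it is at rest (horizontal distance between slider_mid and stop_mid below 0.0595 m and value of joint pad below 0.0006 m and velocity of joint carriage between -0.005 and 0.005 m/s); the robot touches nothing.
It fails at once if the slider is dragged (faster than 8 mm/s) while its pad is up and the brake on ((value of joint pad below 0.0003 m and velocity of joint carriage above 0.008 m/s) or (value of joint pad below 0.0003 m and velocity of joint carriage below -0.008 m/s)).
It fails at once if the wooden offcut is moved by more than 15 mm or picked up (distance of offcut from where it was at the start of the episode above 0.015 m).
It fails at once if the screw jar is moved by more than 15 mm or picked up (distance of screw_jar from where it was at the start of the episode above 0.015 m).
It fails at once if the brush is moved by more than 15 mm or picked up (distance of brush from where it was at the start of the episode above 0.015 m).
It also fails if it takes over 38 s, if anything falls off the work surface, if the arm or the gripper's body presses on something with over 40 N, if the wrist force passes 120 N, or if a joint passes its speed limit or range.

## Working session

There is one attempt and no reset: what is moved stays moved. The work goes in short steps, Python scripts to look and compute and a shell command to move; the robot and the scene stay as the last step left them, time stands still between calls to the robot, and variables do not carry over. Pictures are saved under pics/ and viewed, at most 10 in all, crops included, and the job is handed in when it is done.

```bash
mkdir -p pics; ls; cat > h.py <<'E'
import numpy as np,cv2
from bench import readout,capture,bot
def snap(n,f):
    c=capture(n); cv2.imwrite('pics/'+f,c['color'][:,:,::-1]); np.savez('pics/'+f[:-4]+'.npz',**{k:np.array(v) for k,v in c.items()}); return c
def ray(c,px,z):
    K=np.array(c['camera_matrix'],float);k1=float(c['k1']);E=np.array(c['extrinsics'],float)
    p=cv2.undistortPoints(np.array([[px]],float),K,np.array([k1,0,0,0,0.]))[0,0]
    d=E[:3,:3]@[p[0],p[1],1];o=E[:3,3];return o+d*(z-o[2])/d[2]
E
python3 - <<'E'
from h import *
for n in('top','side'):
    c=snap(n,n+'0.png');print(n,np.round(c['extrinsics'],2).tolist(),c['k1'])
print(readout.read_state())
E
```

```text
pics
top [[-0.01, -0.99, 0.13, 498.67], [-1.0, 0.01, -0.03, 36.01], [0.02, -0.13, -0.99, 823.22], [0.0, 0.0, 0.0, 1.0]] -0.07404356233944409
side [[-0.87, -0.35, 0.35, 300.49], [-0.5, 0.62, -0.6, 572.52], [-0.01, -0.7, -0.71, 712.22], [0.0, 0.0, 0.0, 1.0]] -0.11277612404215094
{'t': 0.1, 'joint_pos': array([-1.19100927e+00,  2.38732011e-01, -1.41695693e-02,  1.31921961e+00,
       -1.47346300e-06,  1.57076305e+00]), 'dq': array([-0.00102652, -0.00054524,  0.00426079,  0.00079389, -0.00116092,
       -0.00103986]), 'tau': array([ 1.53162200e-04, -5.39721429e+01,  3.46999383e+01,  1.34809990e-02,
       -9.11045413e-05,  1.12776924e-06]), 'eef_pos': array([ 194.48726982, -487.23548036,  230.73618499]), 'orientation': array([-3.08383316e+00, -5.92795027e-01,  3.94890811e-04]), 'ft_force': array([-0.20889868,  0.18830647, -0.34905636]), 'torque': array([-0.00249286, -0.04639384,  0.01341549]), 'gripper_force': 0.0, 'finger_gap': 0.9997286716401583}
```

View pics/top0.png

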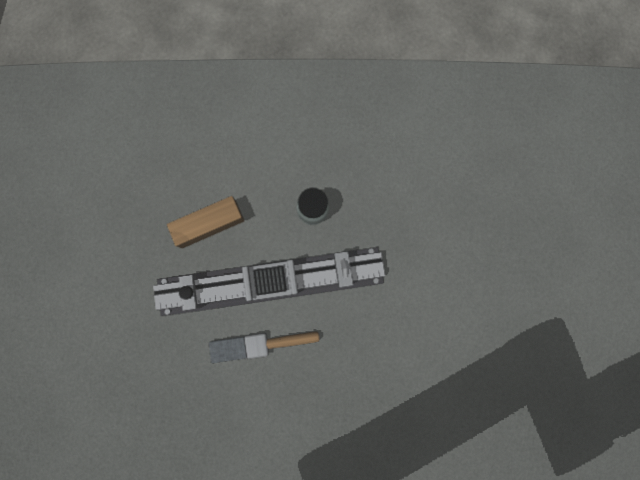

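View pics/side0.png

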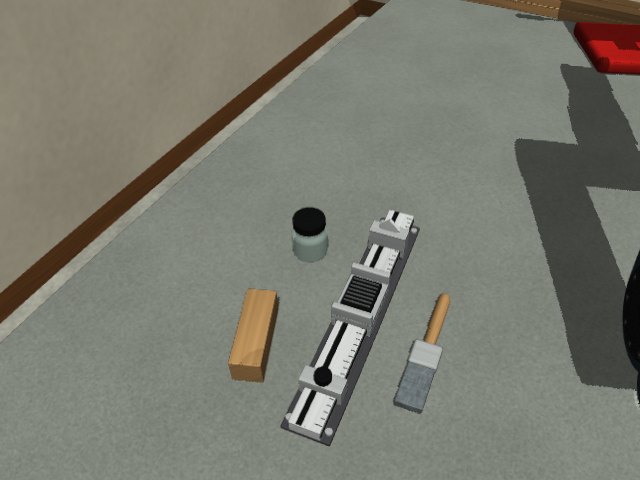

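The top view shows the slider pad at about (270,280), the marked stop with its pointer at (344,268) and the knob clamp at (186,292). The jar is at (313,204) and the brush at (265,346). The side view agrees, so the push goes towards −y.

```bash
python3 - <<'E'
from h import *
c=dict(np.load('pics/top0.npz'))
im=c['color'];g=im.max(2)
m=np.zeros(g.shape,np.uint8);m[262:298,250:292]=(g[262:298,250:292]<50)
m=cv2.morphologyEx(m,cv2.MORPH_CLOSE,np.ones((5,5),np.uint8))
n,l,s,ce=cv2.connectedComponentsWithStats(m);i=1+s[1:,4].argmax();print(s[i],ce[i])
pts=cv2.findNonZero((l==i).astype(np.uint8));r=cv2.minAreaRect(pts);print(r)
p=ray(c,r[0],54);print('pad',p)
for nm,px,z in[('stop',(344,268),60),('clamp knob',(186,292.5),60),('endL1',(155,278),0),('endL2',(162,315),0),('endR1',(383,248),0),('endR2',(386,284),0),('jar',(313,204),75)]:
  print(nm,ray(c,px,z).round(1))
for k in [(t,b) for t in (ray(c,(270,262),62),) for b in [0]]:pass
d=dict(np.load('pics/side0.npz'));print('side pad',ray(d,(362,294),54))
big=cv2.resize(im[235:330,140:400],None,fx=3,fy=3,interpolation=cv2.INTER_CUBIC);cv2.imwrite('pics/crop.png',big[:,:,::-1])
E
```

```text
[254 266  32  29 714] [269.59663866 280.03081232]
((269.6503601074219, 280.0024108886719), (24.327836990356445, 29.6680908203125), 81.46923065185547)
pad [523.98384776  99.69553946  54.        ]
stop [543.4 -30.7  60. ]
clamp knob [503.2 244.5  60. ]
endL1 [531.  320.4   0. ]
endL2 [462.  305.2   0. ]
endR1 [ 584.3 -111.3    0. ]
endR2 [ 515.9 -115.     0. ]
jar [654.8  22.7  75. ]
side pad [521.15210677 102.75136308  54.        ]
```

View pics/crop.png

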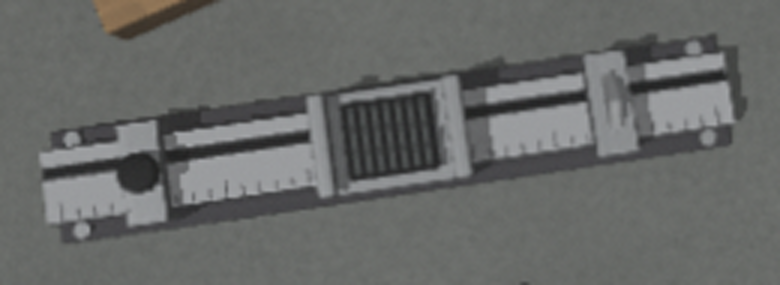

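The crop confirms the layout: the rail runs about 0.14 rad off −y towards the stop. I'll shut the fingers, align tool y with the rail and travel high.

```bash
python3 -m crank '[0,0,0,0,0,0.8,1, 0,0,0,0,0,0.8,1, 0.5,-0.65,0,0,0,0,1, 0.55,-0.7,0,0,0,0,1, 0.55,-0.7,0,0,0,0,1, 0.55,-0.7,0,0,0,0,1, 0.55,-0.7,0,0,0,0,1, 0.55,-0.7,0,0,0,0,1]'; python3 -m crank '[0.55,-0.7,0,0,0,0,1, 0.55,-0.7,0,0,0,0,1, 0.55,-0.7,0,0,0,0,1, 0.55,-0.7,0,0,0,0,1, 0.55,-0.7,0,0,0,0,1,0,0,0,0,0,0,1]'
cat >> h.py <<'E'
def rel(p):
    from scipy.spatial.transform import Rotation as R
    s=readout.read_state();M=R.from_rotvec(s['orientation']).as_matrix()
    print('t',s['t'],'tcp',s['eef_pos'].round(1),'x',M[:,0].round(3),'y',M[:,1].round(3),'z',M[:,2].round(3),'F',s['ft_force'].round(1))
    print('units to go',(M.T@(np.array(p)-s['eef_pos'])/60).round(3))
E
python3 - <<'E'
from h import *
rel([525.5,89,120]); snap('wrist','w1.png')
E
```

```text
t: 1.1
eef_pos: [353.5, -212.2, 231.2]
orientation: [-3.134, -0.219, 0.0]
ft_force: [-0.1, -0.3, -0.5]
finger_gap: 0.002
gripper_force: 0.0
t: 1.85
eef_pos: [488.3, 20.0, 230.6]
orientation: [-3.133, -0.226, 0.001]
ft_force: [-0.4, 0.3, -0.0]
finger_gap: -0.0
gripper_force: 0.0
t 1.85 tcp [488.3  20.  230.6] x [ 0.99   0.144 -0.001] y [ 0.144 -0.99  -0.001] z [-0.001  0.001 -1.   ] F [-0.4  0.3 -0. ]
units to go [ 0.78  -1.049  1.843]
```

View pics/w1.png

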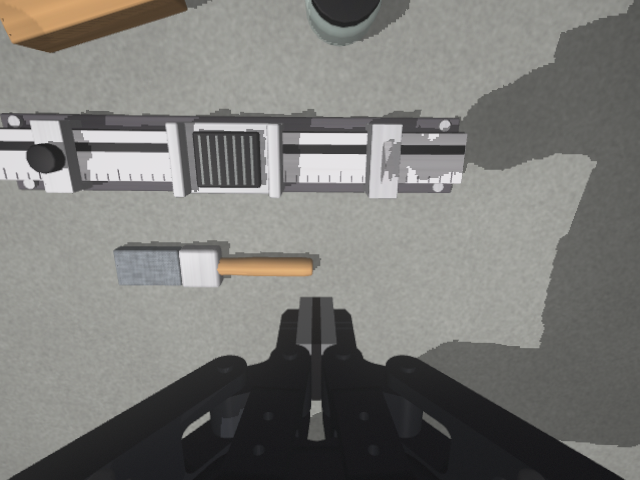

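The wrist view shows the rail level in the image, so the tool is aligned with it. The pad is centred at about (227,159), the slider's outer faces are at x≈168 and 282, the stop's near face is at x≈371 and the brush is below the rail.

```bash
python3 - <<'E'
from h import *
c=dict(np.load('pics/w1.npz'))
P=lambda a,z:ray(c,a,z)
p=P((227,159.5),54);q=(P((166.5,160),62)+P((282.5,160),62))/2;s=P((370,160),60);u=np.array([.14,-.99,0])
print('pad',p,'slider',q,'len',np.linalg.norm(P((166.5,160),62)-P((282.5,160),62)),'travel',(s-P((282.5,160),62))@u,(s-q)@u)
print(P((10,147),30),P((460,151),30))
t=(p+q)/2;rel([*(t+10*u)[:2],110])
E
```

```text
pad [523.99231943  99.5801949   54.        ] slider [524.37046987  99.7248179   62.        ] len 93.49246717483682 travel 71.05593587393669 117.79455534738916
[503.64984728 291.6579453   30.        ] [557.38543538 -98.66469916  30.        ]
t 1.9 tcp [487.3  18.5 230.6] x [ 0.99   0.142 -0.001] y [ 0.142 -0.99  -0.   ] z [-0.001 -0.    -1.   ] F [-0.7 -0.6 -0.7]
units to go [ 0.804 -1.084  2.009]
```

```bash
python3 -m crank '[0.4,-0.54,0.2,0,0,0,1, 0.4,-0.54,0.6,0,0,0,1, 0,0,0.8,0,0,0,1, 0,0,0.6,0,0,0,1,0,0,0.5,0,0,0,1,0,0,0.1,0,0,0,1,0,0,0,0,0,0,1]'; python3 - <<'E'
from h import *
rel([524.2+1.4,99.6-10,52]); snap('wrist','w2.png')
E
```

```text
t: 2.78
eef_pos: [526.6, 80.9, 63.8]
orientation: [-3.127, -0.234, 0.001]
ft_force: [-0.6, -1.1, -0.2]
finger_gap: 0.001
gripper_force: 0.0
t 2.775 tcp [526.6  80.9  63.8] x [ 0.989  0.149 -0.   ] y [ 0.149 -0.989 -0.006] z [-0.001  0.006 -1.   ] F [-0.6 -1.1 -0.2]
units to go [ 0.005 -0.144  0.198]
```

View pics/w2.png

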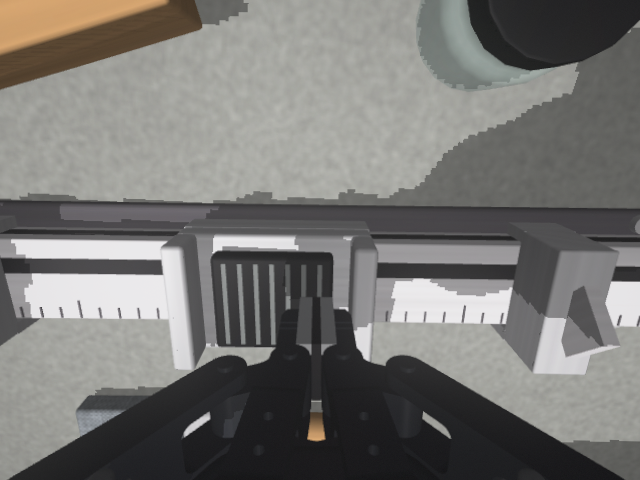

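The wrist view shows the fingertips over the right part of the pad, next to the inner wall at x≈352. I'll back off about 8 mm, then lower slowly.

```bash
python3 -m crank '[0,-0.14,0,0,0,0,1,0,0,0.1,0,0,0,1,0,0,0.03,0,0,0,1,0,0,0,0,0,0,1,0,0,0,0,0,0,1]';python3 -m crank '[0,0,0.03,0,0,0,1,0,0,0.02,0,0,0,1,0,0,0,0,0,0,1]'
```

```text
t: 3.45
eef_pos: [526.0, 86.0, 55.6]
orientation: [-3.123, -0.245, 0.001]
ft_force: [-0.0, 0.1, 0.5]
finger_gap: -0.001
gripper_force: 0.0
t: 3.82
eef_pos: [526.2, 85.9, 52.7]
orientation: [-3.123, -0.245, 0.001]
ft_force: [-0.6, -0.2, 3.9]
finger_gap: 0.002
gripper_force: 1.8
```

```bash
python3 -m crank '[0,0,0.03,0,0,0,1,0,0,0.02,0,0,0,1,0,0,0,0,0,0,1]';python3 -m crank '[0,0,0.02,0,0,0,1,0,0,0,0,0,0,1]'
```

```text
t: 4.2
eef_pos: [526.2, 86.0, 49.6]
orientation: [-3.123, -0.245, 0.001]
ft_force: [0.1, -0.1, 4.6]
finger_gap: 0.001
gripper_force: 2.3
t: 4.45
eef_pos: [526.2, 86.0, 48.9]
orientation: [-3.123, -0.245, 0.0]
ft_force: [-0.9, -0.9, 10.9]
finger_gap: 0.003
gripper_force: 5.2
```

The pad is at the bottom with about 11 N on it. Now I'll push along the rail.

```bash
python3 -m crank '[0,0.03,0,0,0,0,1,0,0.05,0,0,0,0,1,0,0.06,0,0,0,0,1,0,0.06,0,0,0,0,1,0,0.06,0,0,0,0,1,0,0.06,0,0,0,0,1]'; python3 - <<'E'
from h import *
rel([526,86,49])
c=snap('top','t2.png')
g=c['color'].max(2);cv2.imwrite('pics/crop2.png',cv2.resize(c['color'][235:330,140:400],None,fx=3,fy=3)[:,:,::-1])
E
```

```text
t: 5.2
eef_pos: [528.8, 67.3, 48.9]
orientation: [-3.122, -0.246, 0.001]
ft_force: [-4.1, 0.4, 13.5]
finger_gap: 0.003
gripper_force: 6.7
t 5.2 tcp [528.8  67.3  48.9] x [0.988 0.156 0.   ] y [ 0.156 -0.988 -0.01 ] z [-0.001  0.01  -1.   ] F [-4.1  0.4 13.5]
units to go [ 0.002 -0.316  0.001]
```

View pics/crop2.png

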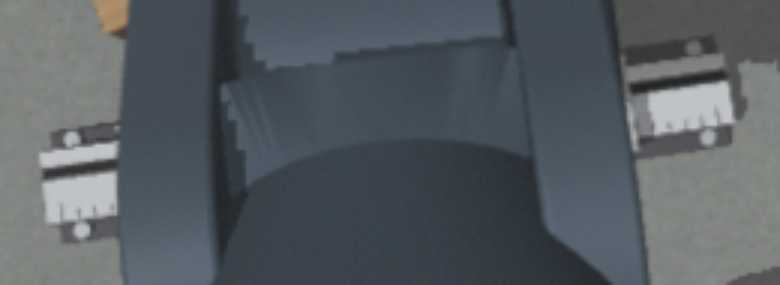

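The arm hides the slider in the top view, so I'll go on by force and correct the small cross drift.

```bash
python3 -m crank '[-0.005,0.06,0,0,0,0,1,-0.005,0.06,0,0,0,0,1,-0.003,0.06,0,0,0,0,1,-0.002,0.06,0,0,0,0,1,-0.002,0.06,0,0,0,0,1,-0.002,0.06,0,0,0,0,1,-0.002,0.06,0,0,0,0,1,-0.002,0.06,0,0,0,0,1]'; python3 -m crank '[-0.003,0.06,0,0,0,0,1,-0.002,0.06,0,0,0,0,1,-0.002,0.06,0,0,0,0,1,-0.002,0.04,0,0,0,0,1]'
python3 - <<'E'
from h import *
rel([526,86,49])
snap('wrist','w3.png')
E
```

```text
t: 6.25
eef_pos: [532.7, 38.7, 48.9]
orientation: [-3.122, -0.246, -0.002]
ft_force: [-2.6, 0.9, 13.0]
finger_gap: 0.001
gripper_force: 6.7
t: 6.75
eef_pos: [534.5, 25.5, 48.9]
orientation: [-3.122, -0.245, -0.002]
ft_force: [-0.9, 0.7, 13.4]
finger_gap: 0.001
gripper_force: 6.8
t 6.75 tcp [534.5  25.5  48.9] x [0.988 0.156 0.002] y [ 0.156 -0.988 -0.01 ] z [ 0.001  0.01  -1.   ] F [-0.9  0.7 13.4]
units to go [ 0.017 -1.019  0.008]
```

View pics/w3.png

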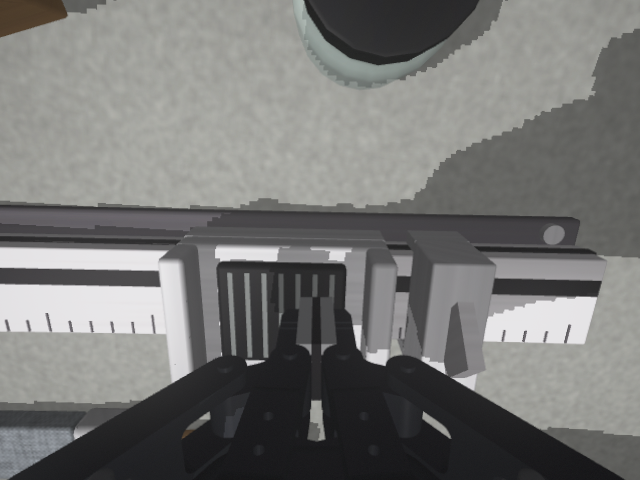

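The slider came along with the pad pressed. A gap of about 10 mm is left between its right face (x≈396) and the stop (x≈410).

```bash
python3 -m crank '[0,0.04,0,0,0,0,1,0,0.04,0,0,0,0,1,0,0.04,0,0,0,0,1,0,0.03,0,0,0,0,1]'; python3 -m crank '[0,0.03,0,0,0,0,1,0,0.03,0,0,0,0,1]'; python3 -m crank '[0,0.03,0,0,0,0,1,0,0.03,0,0,0,0,1]'
```

```text
t: 7.3
eef_pos: [535.8, 16.6, 48.8]
orientation: [-3.122, -0.245, -0.002]
ft_force: [-1.8, 1.6, 15.1]
finger_gap: 0.0
gripper_force: 7.5
t: 7.55
eef_pos: [536.3, 13.0, 48.8]
orientation: [-3.122, -0.245, -0.002]
ft_force: [-1.3, 1.3, 14.9]
finger_gap: 0.001
gripper_force: 7.8
t: 7.8
eef_pos: [536.6, 11.4, 48.8]
orientation: [-3.118, -0.247, -0.002]
ft_force: [-2.5, 11.6, 15.2]
finger_gap: -0.003
gripper_force: 7.7
```

Resistance jumped to 11.6 N, so the slider has met the stop. I'll nudge, hold and look.

```bash
python3 -m crank '[0,0.02,0,0,0,0,1,0,0,0,0,0,0,1,0,0,0,0,0,0,1]'; python3 - <<'E'
from h import *
snap('wrist','w4.png')
E
```

```text
t: 8.18
eef_pos: [536.9, 10.1, 48.8]
orientation: [-3.118, -0.247, -0.002]
ft_force: [-2.1, 9.8, 15.8]
finger_gap: -0.004
gripper_force: 7.6
```

View pics/w4.png

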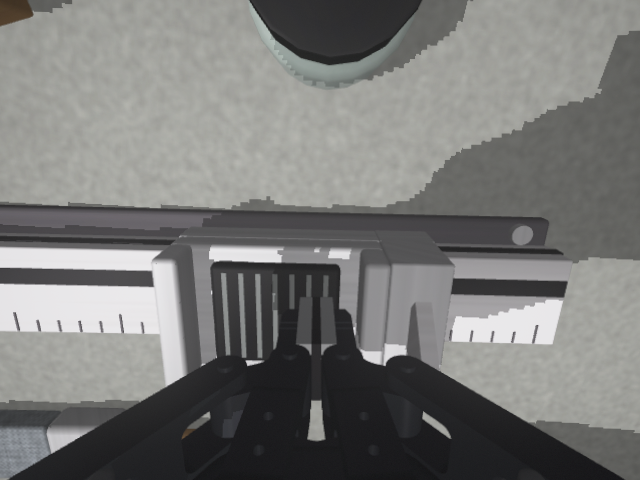

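The slider sits flush against the stop at x≈385 with no gap. I'll lift straight up.

```bash
python3 -m crank '[0,0,-0.05,0,0,0,1,0,0,-0.05,0,0,0,1,0,0,-0.1,0,0,0,1,0,0,-0.3,0,0,0,1,0,0,-0.8,0,0,0,1,0,0,-0.8,0,0,0,1,0,0,-0.8,0,0,0,1,0,0,0,0,0,0,1]'; python3 -m crank '[-0.7,0,-0.8,0,0,0,1,-0.9,0,-0.3,0,0,0,1,-0.9,0,0,0,0,0,1,0,0,0,0,0,0,1,0,0,0,0,0,0,1]'; python3 - <<'E'
from h import *
snap('wrist','w5.png')
E
```

```text
t: 9.22
eef_pos: [538.2, 6.1, 225.2]
orientation: [-3.124, -0.245, -0.008]
ft_force: [0.2, -0.1, -0.5]
finger_gap: 0.001
gripper_force: 0.0
t: 9.85
eef_pos: [389.5, -17.6, 286.3]
orientation: [-3.123, -0.245, 0.001]
ft_force: [0.6, -1.3, -0.3]
finger_gap: -0.0
gripper_force: 0.0
```

View pics/w5.png

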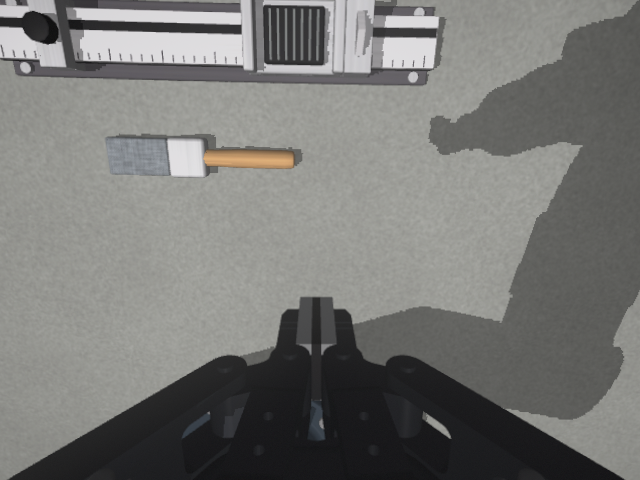

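The slider, with its pad at about (296,34), is flush with the stop at x≈345. The brush is undisturbed and the arm is clear, so I'm handing in.

```bash
python3 -c "
from bench import bot
print(bot.sign_off())"
```

```text
the job is handed in; nothing more can be done
None
```

I pushed the slider flush against the marked stop with its pad held down, then released the pad and moved the arm clear; the job is handed in, but the hand-in call gave no verdict.

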